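# Set-point check of a bench pull gauge

### The job

Check the spring pull gauge at its set point: push the drag pointer fully back to its zero end, next draw the sprung slide out by its upright grip until the pointer it carries along lines up with the rider on the scale, and keep it there a moment. Then guide the slide gently all the way home, never letting it snap back, so that the pointer stays behind in line with the rider; do not shift the rider, nor push aside the petri dish and the white-capped jar that stand near the gauge.

Things in the scene. Friction and masses are not known exactly. Their poses are not given: they have to be found in the camera images.
- gauge_top (a point): Pull gauge, a grey bed bolted to the table: middle of the housing's top, 58 mm above the table. Foot plate 160 x 70 x 8 mm, housing 130 x 60 mm. Axes: x along the gauge from the handle to its rear, y to the side that bears scale and rider, z up
- handle (a point): Grasping point of the slide's upright black grip, a round post 14 mm thick that stands on the end of the 10 mm steel rod leaving the gauge's front and ends 102 mm above the table; this point is on its axis, 82 mm above the table (20 mm below its top). With the slide home the axis is 38 mm in front of the housing. Moves with the slide. Axes as gauge_top; pull towards -x
- slide_mark (a point): Point on the sprung slide that marks its reading on the scale: 143 mm behind (+x of) the handle point, beside the slot; lines up along the gauge's x with pointer_mark when the slide's dog touches the pointer. Axes as gauge_top
- pointer_knob (a point): Middle of the drag pointer's upright black grip knob, 12 mm thick, 24 mm tall (62 to 86 mm above the table, its middle at 74 mm), on the middle line of the housing's top. It slides along the gauge's x. Its centre stands 2 mm nearer the handle (-x) than pointer_mark. Axes as gauge_top
- pointer_mark (a point): Tip of the drag pointer's thin steel arm (1.6 mm wide) over the aluminium scale, which has a line each 5 mm. Axes as gauge_top
- rider_mark (a point): Middle of the top of the rider's dark steel blade, 6 mm wide along the gauge's x, at the outer edge of the scale; the top is 63.5 mm above the table. The rider is clamped and shows the set point. Axes as gauge_top
- gauge_slide (a joint): How far the sprung slide is drawn out, m: 0 home against its stop, 0.075 fully out. A spring pulls it home with 2 N at 0 and 0.9 N more for each 10 mm; let go, it snaps back
- gauge_pointer (a joint): Reading of the drag pointer, m: 0 fully back at the zero end (furthest from the handle), 0.075 at the handle end. About 1.3 N of friction: it stays where it is left. The slide, when drawn out further than the pointer, carries it along (same reading); it does not bring it back
- gauge_rider (a joint): Setting of the rider on the same scale, m: pointer and rider are in line when their values are equal. Clamped, 15 N to shift it
- petri: Bystander: glass petri dish with lid, 92 mm across, 26 mm tall, behind the gauge; origin at the centre of its underside
- jar: Bystander: small amber specimen jar with white cap, 36 mm across, 78 mm tall, between gauge, lamp box and petri dish; origin at the centre of its underside

How it is judged (in metres and radians):
On the way, in this order (a step that is already met when the one before it is completed fails the run):
1. the drag pointer is pushed back to its zero end (within 4 mm) (value of joint gauge_pointer below 0.004 m), for 0.1 s.
2. the slide is drawn out and kept in line with the rider (within 4 mm) for 0.3 s (x of slide_mark in the frame of rider_mark between -0.004 and 0.004 m), for 0.3 s.
At the end, for the whole second after the job is handed in: The slide is fully home (within 3 mm) and the drag pointer has stayed out in line with the rider (its arm within 3 mm of the blade's middle) (x of pointer_mark in the frame of rider_mark between -0.003 and 0.003 m and value of joint gauge_slide below 0.003 m); the robot touches nothing.
It fails at once if the slide snaps back (faster than 0.4 m/s) (velocity of joint gauge_slide below -0.4 m/s).
It fails at once if the rider is shifted by more than 3 mm (distance of rider_mark from where it was at the start of the episode above 0.003 m).
It fails at once if the petri dish or the white-capped jar near the gauge is moved by more than 30 mm (distance of any of petri, jar from where it was at the start of the episode above 0.03 m).
It also fails if it takes over 45 s, if anything falls off the work surface, if the arm or the gripper's body presses on something with over 40 N, if the wrist force passes 120 N, or if a joint passes its speed limit or range.

### The arm

A 6-joint arm with a two-finger parallel gripper is mounted at the origin on a cart in front of the work surface, level with it; the furniture and walls round the work are solid. World frame = base frame: x ahead of the robot, y to its left, z up, the work surface at z = 0. Lengths are in mm, angles in degrees, forces in N, time in s.
With the tool pointing down it reaches from about 300 to 850 mm from the base axis. Payload 4.2 kg.
Tool frame: the origin (TCP) lies midway between the tips of the shut fingers; the grasp point (between the pads) lies 19 mm behind it; z points along the fingers, y is the direction in which the jaws open and shut (so a half turn about z gives the same grasp; the last joint's range is limited). The gripper opens to 91 mm and grips with 3 to 60 N. Pads are 32 mm wide; open, the fingers measure 118 mm over their backs; the gripper's body (76 mm by 178 mm) begins 60 mm behind the grasp point.
Start: joints at [63.484, 18.312, 89.639, -0, 72.044, -1.146], TCP at [246.377, 519.563, 179.176] pointing down, gripper open.
Joint ranges: [-177.97, 177.97], [-48.28, 115.42], [12.27, 149.76], [-77.06, 257.06], [2.81, 150.46], [-146.56, 146.56]. Speed limits (degrees/s): [147.25, 147.25, 180, 180, 180, 180].

### API

Orientations are given as [roll, pitch, yaw] about the fixed x, y, z axes, in that order (R = Rz(yaw) Ry(pitch) Rx(roll)).
In Python, from workcell import env gives the robot as it stands.
- The arm moves only by the shell command python3 -m jog 'ROWS' [FORCE]. ROWS is JSON, a list of rows, each an object of numbers: "dx", "dy", "dz": the shift along the world's x, y, z in m; "wx", "wy", "wz": the turn, a rotation vector about the world's x, y, z in rad; "grip": the gripper's target within -1 to 1 (shut at 1, half-way at 0, fully open at -1). In form: [{"dx": .., "dy": .., "dz": .., "wx": .., "wy": .., "wz": .., "grip": ..}, ...]. A call has 1 to 10 rows; each row shifts and turns the commanded pose from where the row before left it; what a row does not reach is not made up. A row lasts 1/10 s, in which the tool goes at most 50 mm and 8.59 degrees, less where a joint would pass 70% of its speed; a pose out of reach is approached as far as the arm can. A call with a gripper value outside its range is refused whole. The fingers move at their own pace and stop on an object; FORCE is the grip in N (left out, the last holds). Time passes only in rows, so rows that do not move let the fingers close. It gives the time, the measured TCP pose, the force and the opening at its end, in the units of the state.
- env.state(): the state, without advancing time (a new reading comes with each control period).
- env.grab_frame(name): name is "scene" or "side" or "wrist"; returns the picture (420x560x3 uint8, red, green, blue); there is no depth.
- env.get_calibration(name): a dict with "fx", "fy", "cx", "cy" (pixels), "R" (3x3) and "t" (3): a world point X has camera coordinates R X + t. Camera axes: x right, y down, z forward; pixel columns grow to the right and rows downward; lengths in mm; the calibration is good to about 2 mm. A picture is of the moment at which its call begins: read the wrist's pose just before it. get_calibration takes no time and is no camera call; for the wrist camera it gives the pose at the moment of the call.
- env.job_done(): hands the job in, once; it reports no verdict.
The state is a dict: "time_s": time; "qpos": joint angles; "qvel": joint speeds; "effort": joint torques, N m; "ee_pos": TCP position; "ee_rot": TCP orientation; "force": force on the tool from outside, world axes, zero at the start; "torque": the same for the moment, N m; "gripper_width": finger opening in mm.
Only numpy, scipy, OpenCV 4.12 (cv2) and the standard library are available. Lean on these libraries where they do the work, as an engineer would, in place of code of your own. Each camera call takes 0.05 s, during which the arm holds its last target. There are 200 camera calls.

## Working session

There is one attempt and no reset: what is moved stays moved. The work goes in short steps, Python scripts to look and compute and a shell command to move; the robot and the scene stay as the last step left them, time stands still between calls to the robot, and variables do not carry over. Pictures are saved under pics/ and viewed, about 8 in all and at most 12, crops included, and the job is handed in when it is done.

```bash
mkdir -p pics
cat > h.py <<'E'
from workcell import env
import numpy as np, cv2
def ray(c,u,v,z):
    R=np.array(c["R"]);t=np.array(c["t"]).ravel();o=-R.T@t
    d=R.T@np.array([(u-c["cx"])/c["fx"],(v-c["cy"])/c["fy"],1])
    return o+d*(z-o[2])/d[2]
def proj(c,X):
    p=np.array(c["R"])@np.array(X,float)+np.array(c["t"]).ravel()
    return np.array([c["fx"]*p[0]/p[2]+c["cx"],c["fy"]*p[1]/p[2]+c["cy"]])
def two(c1,p1,c2,p2):
    A=[];b=[]
    for c,p in((c1,p1),(c2,p2)):
        a=ray(c,*p,0);d=ray(c,*p,100)-a;d/=np.linalg.norm(d);P=np.eye(3)-np.outer(d,d)
        A.append(P);b.append(P@a)
    return np.linalg.lstsq(np.vstack(A),np.hstack(b),rcond=None)[0]
E
python3 - <<'E'
from h import *
a=[cv2.cvtColor(env.grab_frame(n),cv2.COLOR_RGB2BGR) for n in("scene","side","wrist")]
for n,i in zip("scene side wrist".split(),a): cv2.imwrite(f"pics/0{n}.png",i)
cv2.imwrite("pics/0a.png",cv2.resize(a[0],(800,600),interpolation=cv2.INTER_CUBIC))
cv2.imwrite("pics/0b.png",cv2.resize(a[1],(800,600),interpolation=cv2.INTER_CUBIC))
for n in("scene","side","wrist"):
    c=env.get_calibration(n);print(n,c["fx"],(-np.array(c["R"]).T@np.array(c["t"]).ravel()).round(),np.array(c["R"])[2].round(2))
print(env.state())
E
```

```text
scene 461.77668326970496 [  55. -578.  532.] [ 0.65  0.54 -0.54]
side 412.0372147455202 [562. 665. 373.] [ 0.04 -0.93 -0.35]
wrist 343.3424377109949 [185. 547. 385.] [ 0.21 -0.1  -0.97]
{'time_s': 0.15, 'qpos': array([ 6.34841173e+01,  1.83440736e+01,  8.96880245e+01,  7.97537753e-04,
        7.20438157e+01, -1.14447848e+00]), 'qvel': array([ 0.04794747, -0.12972702, -0.19490076,  0.0135013 , -0.07087023,
       -0.05389712]), 'effort': array([ 1.77295424e-04, -4.12775838e+01, -2.32154435e+01,  7.27864495e-02,
        4.34386684e-02, -7.74146451e-05]), 'ee_pos': array([246.1793846 , 519.1868717 , 178.52071695]), 'ee_rot': array([-1.79924117e+02, -2.27448395e-03,  1.54628348e+02]), 'force': array([ 0.80117455,  0.1038792 , -0.5386389 ]), 'torque': array([ 0.00218851,  0.02437576, -0.05449883]), 'gripper_width': 91.33274947216582}
```

View pics/0a.png

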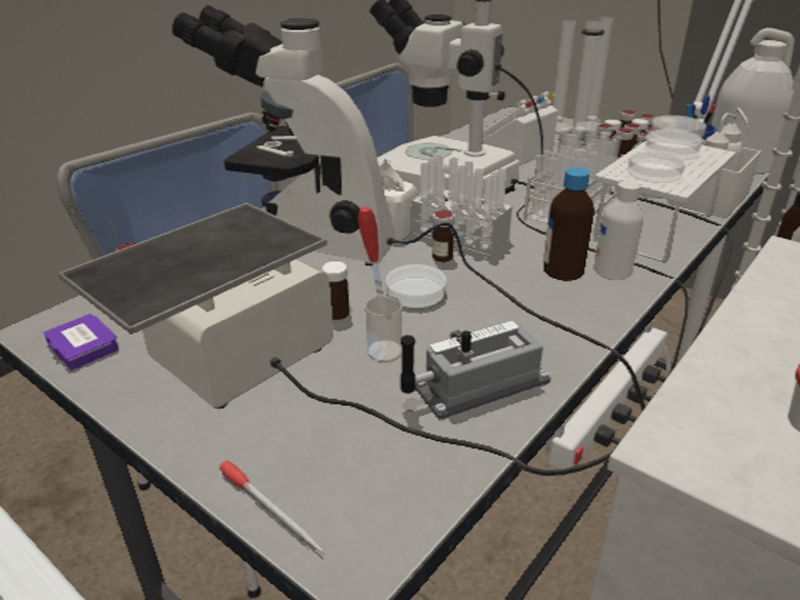

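View pics/0b.png

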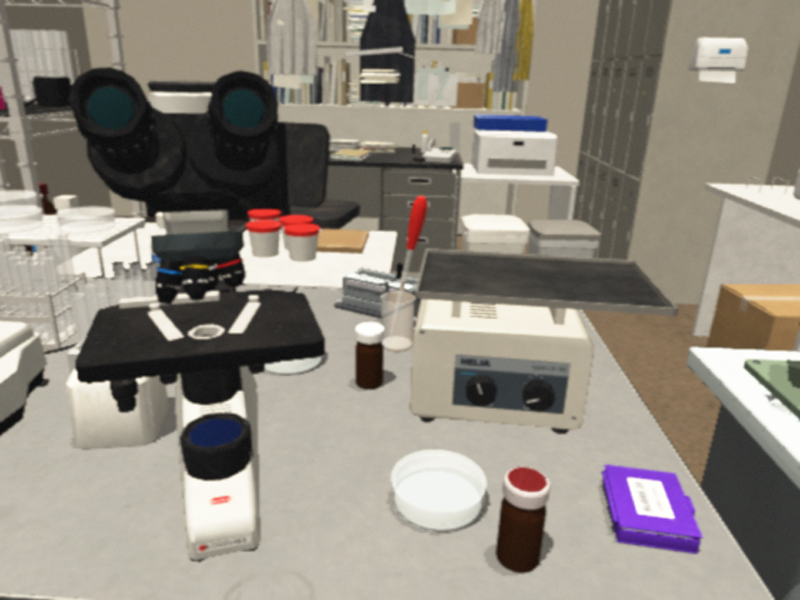

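The scene view shows the gauge: handle post top at about (407,339)/800, pointer knob top at (466,333), rear top corners near (541,350) and (515,325). The scale is on the far side. In the side view the gauge is mostly hidden.

Run:
```python
from h import *
c=env.get_calibration("scene")
for n,u,v,z in (("handle top",407,339,102),("knob top",466,333,86),("front near top corner",429,373,58),("rear near top corner",541,347,58),("far rear",516,324,58),("foot near front",437,412,8),("foot near rear",549,379,8),("jar top",335,266,78),("jar bot",340,316,0),("petri c",416,290,13),("beaker top",383,302,80),("beaker bot",383,352,0),("pipette red top",368,210,150),("microscope base",385,245,20),("lampbox right low",330,345,0),("lamp cover right",325,242,150)):
    print(n,ray(c,u*.7,v*.7,z).round())
i=cv2.imread("pics/0scene.png")[210:300,265:400]
cv2.imwrite("pics/1.png",cv2.resize(i,None,fx=5.5,fy=5.5,interpolation=cv2.INTER_CUBIC))
```

```text
handle top [ 520. -207.  102.]
knob top [ 589. -240.   86.]
front near top corner [ 531. -230.   58.]
rear near top corner [ 654. -305.   58.]
far rear [ 678. -257.   58.]
foot near front [ 529. -244.    8.]
foot near rear [ 664. -317.    8.]
jar top [619.   1.  78.]
jar bot [614.  -8.   0.]
petri c [722. -63.  13.]
beaker top [ 587. -114.   80.]
beaker bot [ 587. -112.    0.]
pipette red top [671. -19. 150.]
microscope base [794.  58.  20.]
lampbox right low [554. -46.   0.]
lamp cover right [566. -39. 150.]
```

View pics/1.png

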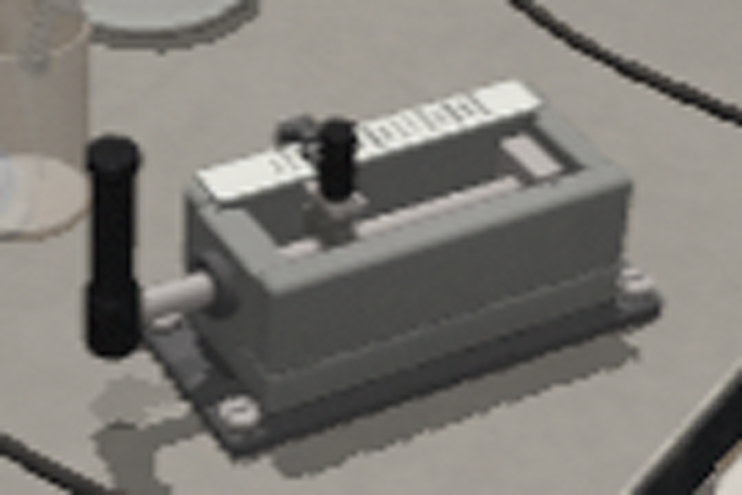

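```bash
python3 - <<'E'
import numpy as np
a=np.radians(np.linspace(64.5,-22,17));p=442*np.c_[np.cos(a),np.sin(a)]
print((np.diff(p,axis=0)/1000).round(3).tolist(),p[-1])
E
python3 -m jog '[{"dx":-0.014,"dy":-0.03,"dz":0.036,"grip":-0.5},{"dx":-0.014,"dy":-0.03,"dz":0.036,"grip":-0.5},{"dx":-0.014,"dy":-0.03,"dz":0.036,"grip":-0.5},{"dx":-0.014,"dy":-0.03,"dz":0.036,"grip":-0.5}]' 20
```

```text
[[0.037, -0.02], [0.035, -0.023], [0.032, -0.026], [0.03, -0.029], [0.027, -0.032], [0.024, -0.034], [0.02, -0.036], [0.017, -0.038], [0.013, -0.04], [0.009, -0.041], [0.006, -0.041], [0.002, -0.042], [-0.002, -0.042], [-0.006, -0.041], [-0.01, -0.04], [-0.014, -0.039]] [ 409.81526372 -165.57611429]invalid input
```

```bash
python3 -m jog '[{"dx":-0.014,"dy":-0.03,"dz":0.036,"wx":0,"wy":0,"wz":0,"grip":-0.5},{"dx":-0.014,"dy":-0.03,"dz":0.036,"wx":0,"wy":0,"wz":0,"grip":-0.5},{"dx":-0.014,"dy":-0.03,"dz":0.036,"wx":0,"wy":0,"wz":0,"grip":-0.5},{"dx":-0.014,"dy":-0.03,"dz":0.036,"wx":0,"wy":0,"wz":0,"grip":-0.5}]' 20
```

```text
time_s: 0.55
ee_pos: [189.7, 398.1, 324.1]
ee_rot: [-180.0, 0.0, 154.6]
force: [0.6, 0.7, 0.3]
gripper_width: 68.3
```

All seven keys are required. Now I'll swing round.

```bash
python3 -m jog '[{"dx":0.037,"dy":-0.02,"dz":0,"wx":0,"wy":0,"wz":-0.101,"grip":-0.5},{"dx":0.035,"dy":-0.023,"dz":0,"wx":0,"wy":0,"wz":-0.101,"grip":-0.5},{"dx":0.032,"dy":-0.026,"dz":0,"wx":0,"wy":0,"wz":-0.101,"grip":-0.5},{"dx":0.03,"dy":-0.029,"dz":0,"wx":0,"wy":0,"wz":-0.101,"grip":-0.5},{"dx":0.027,"dy":-0.032,"dz":0,"wx":0,"wy":0,"wz":-0.101,"grip":-0.5},{"dx":0.024,"dy":-0.034,"dz":0,"wx":0,"wy":0,"wz":-0.101,"grip":-0.5},{"dx":0.02,"dy":-0.036,"dz":0,"wx":0,"wy":0,"wz":-0.101,"grip":-0.5},{"dx":0.017,"dy":-0.038,"dz":0,"wx":0,"wy":0,"wz":-0.101,"grip":-0.5}]' && python3 -m jog '[{"dx":0.013,"dy":-0.04,"dz":0,"wx":0,"wy":0,"wz":-0.101,"grip":1},{"dx":0.009,"dy":-0.041,"dz":0,"wx":0,"wy":0,"wz":-0.101,"grip":1},{"dx":0.006,"dy":-0.041,"dz":0,"wx":0,"wy":0,"wz":-0.101,"grip":1},{"dx":0.002,"dy":-0.042,"dz":0,"wx":0,"wy":0,"wz":-0.101,"grip":1},{"dx":-0.002,"dy":-0.042,"dz":0,"wx":0,"wy":0,"wz":-0.101,"grip":1},{"dx":-0.006,"dy":-0.041,"dz":0,"wx":0,"wy":0,"wz":-0.101,"grip":1},{"dx":-0.01,"dy":-0.04,"dz":0,"wx":0,"wy":0,"wz":-0.101,"grip":1},{"dx":-0.014,"dy":-0.039,"dz":0,"wx":0,"wy":0,"wz":-0.101,"grip":1}]'; python3 -m jog '[{"dx":0.04,"dy":-0.02,"dz":-0.02,"wx":0,"wy":0,"wz":0,"grip":1},{"dx":0.04,"dy":-0.02,"dz":-0.02,"wx":0,"wy":0,"wz":0,"grip":1},{"dx":0.04,"dy":-0.02,"dz":-0.02,"wx":0,"wy":0,"wz":0,"grip":1},{"dx":0.03,"dy":-0.02,"dz":-0.03,"wx":0,"wy":0,"wz":0,"grip":1},{"dx":0,"dy":0,"dz":-0.03,"wx":0,"wy":0,"wz":0,"grip":1},{"dx":0,"dy":0,"dz":0,"wx":0,"wy":0,"wz":0,"grip":1}]'
python3 - <<'E'
from h import *
import json
i=cv2.cvtColor(env.grab_frame("wrist"),cv2.COLOR_RGB2BGR);c=env.get_calibration("wrist")
json.dump({k:np.array(v).tolist() for k,v in c.items()},open("c2.json","w"))
cv2.imwrite("pics/2.png",i);cv2.imwrite("pics/2v.png",cv2.resize(i,(800,600),interpolation=cv2.INTER_CUBIC))
E
```

```text
time_s: 1.35
ee_pos: [413.1, 160.0, 322.8]
ee_rot: [-180.0, -0.0, 108.1]
force: [1.1, -0.5, -0.8]
gripper_width: 68.2
time_s: 2.15
ee_pos: [409.9, -166.1, 322.8]
ee_rot: [-180.0, 0.0, 61.8]
force: [-0.3, 1.0, -0.4]
gripper_width: 7.0
time_s: 2.75
ee_pos: [557.9, -243.6, 197.5]
ee_rot: [-179.3, 0.0, 62.0]
force: [-0.2, 0.3, 0.3]
gripper_width: 0.6
```

View pics/2v.png

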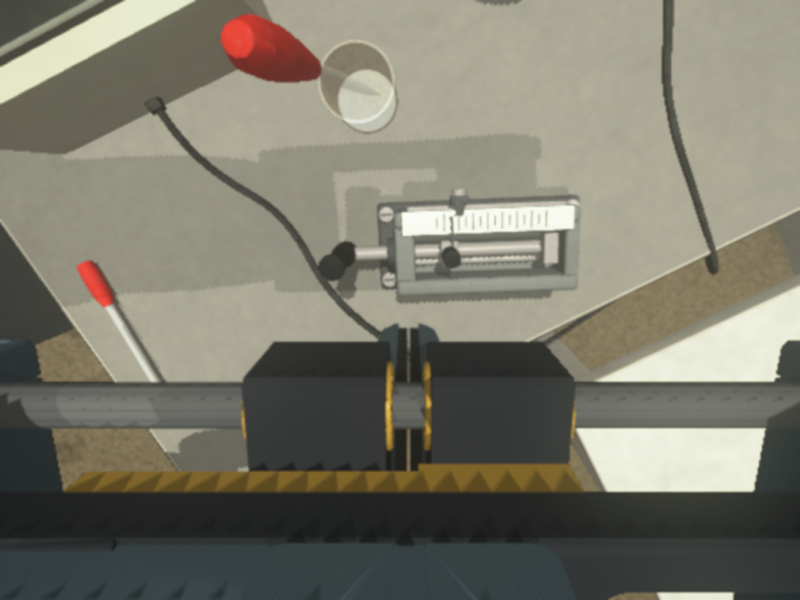

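The wrist view shows the handle top at (332,266), knob top at (451,257), rider at about (459,197), and the scale from (402,220) to (576,215), all on the /800 image. I'll zoom in on it.

Run:
```python
from h import *
import json
c=json.load(open("c2.json"))
P={}
for n,u,v,z in (("handle",332,266,102),("knob",451,257,86),("rider",459,192,63.5),("hfl",400,205,58),("hrl",578,198,58),("hfr",398,296,58),("hrr",577,288,58)):
    P[n]=ray(c,u*.7,v*.7,z);print(n,P[n].round(1))
for a,b in(("hfl","hrl"),("hfr","hrr"),("hfr","hfl"),("hrr","hrl")):
    d=P[b]-P[a];print(a,b,np.linalg.norm(d).round(1),np.degrees(np.arctan2(d[1],d[0])).round(1))
i=cv2.imread("pics/2.png")[120:220,210:420]
cv2.imwrite("pics/3.png",cv2.resize(i,None,fx=3.8,fy=3.8,interpolation=cv2.INTER_CUBIC))
```

```text
handle [ 523.3 -208.1  102. ]
knob [ 592.  -240.8   86. ]
rider [ 617.  -207.3   63.5]
hfl [ 577.1 -196.3   58. ]
hrl [ 688.5 -250.    58. ]
hfr [ 545. -253.   58.]
hrr [ 662.6 -308.5   58. ]
hfl hrl 123.7 -25.8
hfr hrr 130.0 -25.3
hfr hfl 65.2 60.5
hrr hrl 64.0 66.1
```

View pics/3.png

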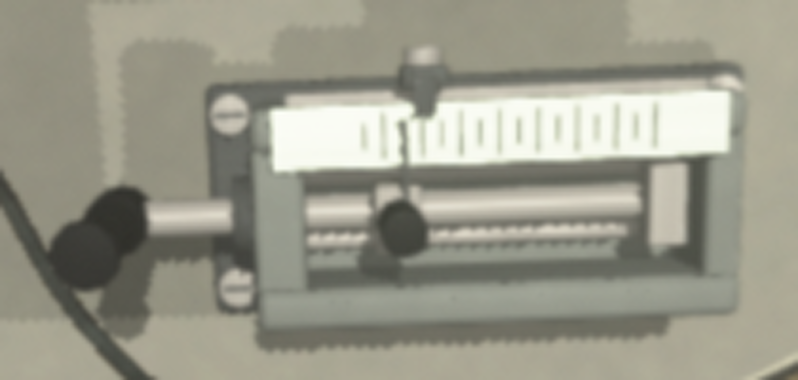

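Gauge x points at −25.5°. By the scale lines the pointer reads about 65 mm and the rider about 59 mm. Next I lower the closed fingers in front of the knob.

```bash
python3 -m jog '[{"dx":0.0025,"dy":0.018,"dz":-0.03,"wx":0,"wy":0,"wz":0.044,"grip":1},{"dx":0,"dy":0,"dz":-0.035,"wx":0,"wy":0,"wz":0,"grip":1},{"dx":0,"dy":0,"dz":-0.035,"wx":0,"wy":0,"wz":0,"grip":1},{"dx":0,"dy":0,"dz":-0.02,"wx":0,"wy":0,"wz":0,"grip":1},{"dx":0,"dy":0,"dz":-0.011,"wx":0,"wy":0,"wz":0,"grip":1},{"dx":0,"dy":0,"dz":0,"wx":0,"wy":0,"wz":0,"grip":1},{"dx":0,"dy":0,"dz":0,"wx":0,"wy":0,"wz":0,"grip":1}]'
python3 -m jog '[{"dx":0.009,"dy":-0.0043,"dz":0,"wx":0,"wy":0,"wz":0,"grip":1},{"dx":0.009,"dy":-0.0043,"dz":0,"wx":0,"wy":0,"wz":0,"grip":1},{"dx":0.009,"dy":-0.0043,"dz":0,"wx":0,"wy":0,"wz":0,"grip":1},{"dx":0.009,"dy":-0.0043,"dz":0,"wx":0,"wy":0,"wz":0,"grip":1}]'
```

```text
time_s: 3.5
ee_pos: [564.1, -226.9, 74.3]
ee_rot: [179.8, -0.0, 64.6]
force: [0.4, 0.1, -0.5]
gripper_width: 0.4
time_s: 3.9
ee_pos: [600.2, -244.3, 72.5]
ee_rot: [179.9, -0.0, 64.6]
force: [-0.2, 0.0, -0.0]
gripper_width: 0.6
```

```bash
python3 -m jog '[{"dx":0.009,"dy":-0.0043,"dz":0,"wx":0,"wy":0,"wz":0,"grip":1},{"dx":0.009,"dy":-0.0043,"dz":0,"wx":0,"wy":0,"wz":0,"grip":1},{"dx":0.009,"dy":-0.0043,"dz":0,"wx":0,"wy":0,"wz":0,"grip":1},{"dx":0.0027,"dy":-0.0013,"dz":0,"wx":0,"wy":0,"wz":0,"grip":1},{"dx":0,"dy":0,"dz":0,"wx":0,"wy":0,"wz":0,"grip":1}]'
python3 -m jog '[{"dx":0.0018,"dy":-0.0009,"dz":0,"wx":0,"wy":0,"wz":0,"grip":1},{"dx":0,"dy":0,"dz":0,"wx":0,"wy":0,"wz":0,"grip":1}]'
python3 - <<'E'
from h import *
import json
i=cv2.cvtColor(env.grab_frame("wrist"),cv2.COLOR_RGB2BGR);c=env.get_calibration("wrist")
json.dump({k:np.array(v).tolist() for k,v in c.items()},open("c4.json","w"))
cv2.imwrite("pics/4.png",i);cv2.imwrite("pics/4v.png",cv2.resize(i,(800,600),interpolation=cv2.INTER_CUBIC))
print(env.state()["ee_pos"],env.state()["force"])
E
```

```text
time_s: 4.4
ee_pos: [628.9, -258.0, 71.9]
ee_rot: [-180.0, 0.0, 64.6]
force: [0.7, 0.8, -0.7]
gripper_width: 0.6
time_s: 4.6
ee_pos: [630.2, -258.7, 72.2]
ee_rot: [-180.0, -0.0, 64.6]
force: [0.3, -0.8, 0.4]
gripper_width: 0.5
[ 630.15835427 -258.61843955   72.26245418] [-0.8143721  -0.22543864 -1.01409244]
```

View pics/4v.png

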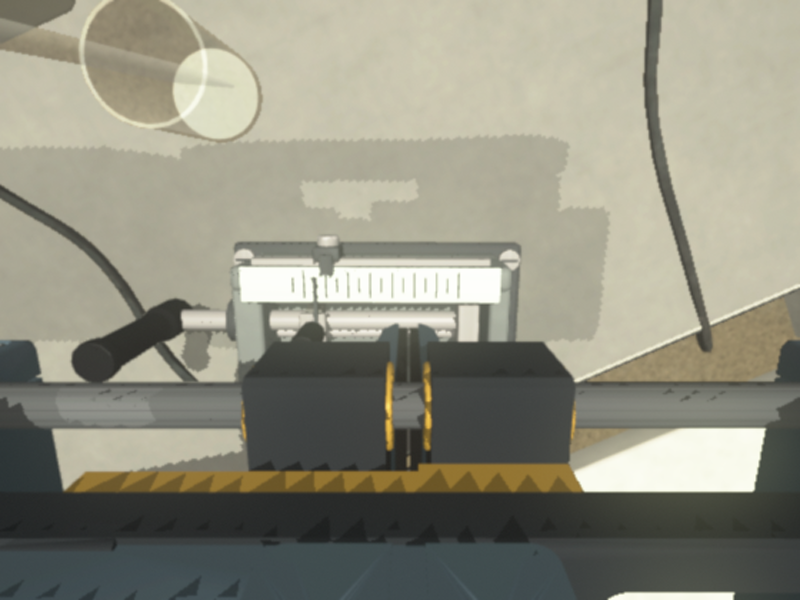

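Run:
```python
from h import *
import json
c=json.load(open("c4.json"));c2=json.load(open("c2.json"))
print(proj(c,env.state()["ee_pos"])/.7,proj(c,[630.2,-258.6,91])/.7)
for n,u,v,u2,v2 in(("handle top",95,361,332,266),("knobtop",313,333,451,257),("rider",327,262,462,208)):
    print(n,two(c,(u*.7,v*.7),c2,(u2*.7,v2*.7)).round(1), ray(c,u*.7,v*.7,{"h":102,"k":86,"r":63.5}[n[0]]).round(1))
```

```text
[408.07362981 336.55653821] [408.17696338 350.65131002]
handle top [ 523.7 -207.7  103.9] [ 522.3 -207.6  102. ]
knobtop [ 591.9 -241.9   68.2] [ 597.5 -236.5   86. ]
rider [ 613.5 -215.4   73.4] [ 611.4 -214.6   63.5]
```

Run:
```python
from h import *
a=cv2.imread("pics/4.png")[160:260,150:370]
s=cv2.cvtColor(env.grab_frame("scene"),cv2.COLOR_RGB2BGR)[150:300,250:410]
cv2.imwrite("pics/5.png",np.vstack([cv2.resize(a,(616,280),interpolation=cv2.INTER_CUBIC),cv2.resize(s,(616,320),interpolation=cv2.INTER_CUBIC)]))
```

```text
(no output)
```

View pics/5.png

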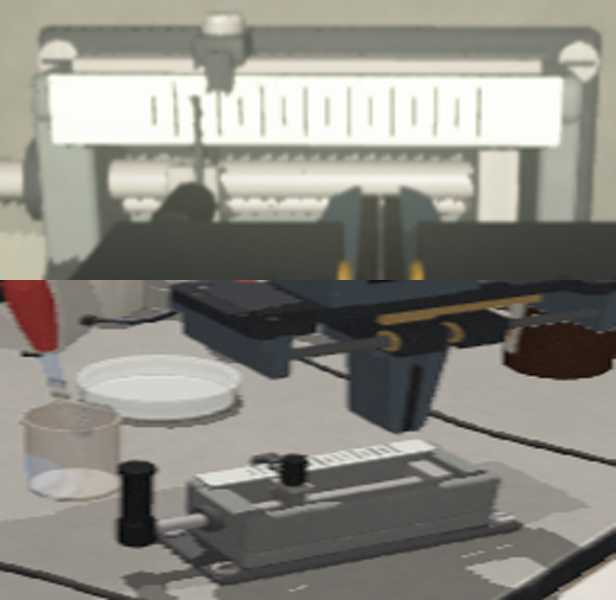

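The knob hasn't moved (still about 5 mm from the rider). In the scene view the fingertips look higher than the knob. I'll check where the reported TCP should appear.

Run:
```python
from h import *
c=env.get_calibration("scene");print(proj(c,env.state()["ee_pos"]),"seen 354,220")
for z in(72,90,100,110,120): print(z,ray(c,354,220.4,z).round())
for X in([629,-258,58],[523.5,-208,102],[592,-241,86]):print(proj(c,X))
```

```text
[348.45004079 232.65147443] seen 354,220
72 [ 669. -246.   72.]
90 [ 645. -259.   90.]
100 [ 632. -266.  100.]
110 [ 618. -273.  110.]
120 [ 605. -281.  120.]
[347.20738597 239.57168396]
[286.82350675 236.43396535]
[327.8022106  232.54308057]
```

The reported TCP sits about 20–25 mm below the visible fingertips, so the fingers passed over the knob. I'll go back, descend with force checks, and measure the tip in the scene view.

```bash
python3 -m jog '[{"dx":-0.02,"dy":0.0095,"dz":0.01,"wx":0,"wy":0,"wz":0,"grip":1},{"dx":-0.023,"dy":0.011,"dz":0,"wx":0,"wy":0,"wz":0,"grip":1},{"dx":-0.023,"dy":0.011,"dz":0,"wx":0,"wy":0,"wz":0,"grip":1},{"dx":0,"dy":0,"dz":-0.01,"wx":0,"wy":0,"wz":0,"grip":1},{"dx":0,"dy":0,"dz":-0.007,"wx":0,"wy":0,"wz":0,"grip":1},{"dx":0,"dy":0,"dz":-0.007,"wx":0,"wy":0,"wz":0,"grip":1},{"dx":0,"dy":0,"dz":-0.004,"wx":0,"wy":0,"wz":0,"grip":1},{"dx":0,"dy":0,"dz":0,"wx":0,"wy":0,"wz":0,"grip":1},{"dx":0,"dy":0,"dz":0,"wx":0,"wy":0,"wz":0,"grip":1}]'
python3 - <<'E'
from h import *
s=cv2.cvtColor(env.grab_frame("scene"),cv2.COLOR_RGB2BGR);cv2.imwrite("pics/6s.png",s)
cv2.imwrite("pics/6.png",cv2.resize(s[180:290,260:400],None,fx=5,fy=5,interpolation=cv2.INTER_CUBIC))
c=env.get_calibration("scene");p=proj(c,env.state()["ee_pos"]);print(p,(p-[260,180])*5)
E
```

```text
time_s: 5.6
ee_pos: [564.8, -227.5, 53.9]
ee_rot: [-180.0, -0.0, 64.6]
force: [-0.8, -0.4, 0.7]
gripper_width: 0.3
[311.13177143 252.46830613] [255.65885713 362.34153063]
```

View pics/6.png

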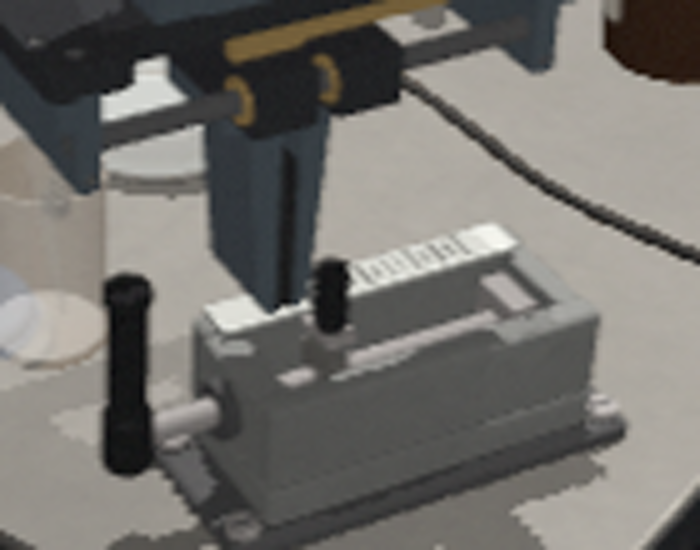

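Run:
```python
from h import *
c=env.get_calibration("scene");w=env.get_calibration("wrist");P=env.state()["ee_pos"]
ex=np.array([.903,-.43,0]);ey=np.array([.43,.903,0])
for h in(0,10,20,25,30,35):
    print(h,[((proj(c,P+y*ey+[0,0,h])-[260,180])*5).round() for y in(16,0,-16)],(proj(w,P+16*ey+[0,0,h])/.7).round())
```

```text
0 [array([233., 336.]), array([256., 362.]), array([279., 389.])] [408. 301.]
10 [array([234., 313.]), array([256., 339.]), array([280., 365.])] [408. 307.]
20 [array([234., 289.]), array([257., 314.]), array([281., 341.])] [408. 313.]
25 [array([235., 277.]), array([258., 302.]), array([282., 328.])] [408. 317.]
30 [array([235., 265.]), array([258., 290.]), array([282., 316.])] [408. 320.]
35 [array([235., 253.]), array([259., 278.]), array([283., 304.])] [408. 324.]
```

```bash
python3 - <<'E'
from h import *
c=env.get_calibration("scene");P=env.state()["ee_pos"]
ex=np.array([.903,-.43,0]);ey=np.array([.43,.903,0])
for x in(-70,-80,-90):
  for y in (-38,-20,0): print(x,y,[(h,((proj(c,P+x*ex+y*ey+[0,0,h])-[260,180])*5).round().tolist()) for h in(60,80,100)])
E
python3 -m jog '[{"dx":0,"dy":0,"dz":-0.008,"wx":0,"wy":0,"wz":0,"grip":1},{"dx":0,"dy":0,"dz":0,"wx":0,"wy":0,"wz":0,"grip":1}]'
python3 -m jog '[{"dx":0,"dy":0,"dz":-0.005,"wx":0,"wy":0,"wz":0,"grip":1},{"dx":0,"dy":0,"dz":0,"wx":0,"wy":0,"wz":0,"grip":1}]'
python3 - <<'E'
from h import *
s=cv2.cvtColor(env.grab_frame("scene"),cv2.COLOR_RGB2BGR);cv2.imwrite("pics/7s.png",s)
cv2.imwrite("pics/7.png",cv2.resize(s[180:290,260:400],None,fx=5,fy=5,interpolation=cv2.INTER_CUBIC))
E
```

```text
-70 -38 [(60, [117.0, 337.0]), (80, [117.0, 282.0]), (100, [116.0, 226.0])]
-70 -20 [(60, [91.0, 305.0]), (80, [91.0, 251.0]), (100, [90.0, 195.0])]
-70 0 [(60, [64.0, 270.0]), (80, [63.0, 217.0]), (100, [62.0, 163.0])]
-80 -38 [(60, [87.0, 346.0]), (80, [86.0, 291.0]), (100, [85.0, 235.0])]
-80 -20 [(60, [62.0, 313.0]), (80, [60.0, 259.0]), (100, [59.0, 204.0])]
-80 0 [(60, [35.0, 279.0]), (80, [33.0, 225.0]), (100, [31.0, 171.0])]
-90 -38 [(60, [56.0, 355.0]), (80, [55.0, 300.0]), (100, [54.0, 244.0])]
-90 -20 [(60, [31.0, 322.0]), (80, [30.0, 268.0]), (100, [28.0, 212.0])]
-90 0 [(60, [5.0, 287.0]), (80, [3.0, 234.0]), (100, [1.0, 179.0])]
time_s: 5.85
ee_pos: [563.7, -226.9, 45.2]
ee_rot: [-179.9, 0.0, 64.6]
force: [-0.8, -0.0, -0.0]
gripper_width: 0.7
time_s: 6.05
ee_pos: [563.9, -227.0, 40.4]
ee_rot: [-179.9, 0.0, 64.6]
force: [-0.6, -0.8, 0.6]
gripper_width: 0.5
```

```bash
python3 -m jog '[{"dx":0.0072,"dy":-0.0034,"dz":-0.001,"wx":0,"wy":0,"wz":0,"grip":1},{"dx":0.0072,"dy":-0.0034,"dz":-0.001,"wx":0,"wy":0,"wz":0,"grip":1},{"dx":0.0072,"dy":-0.0034,"dz":0,"wx":0,"wy":0,"wz":0,"grip":1},{"dx":0.0072,"dy":-0.0034,"dz":0,"wx":0,"wy":0,"wz":0,"grip":1},{"dx":0.0072,"dy":-0.0034,"dz":0,"wx":0,"wy":0,"wz":0,"grip":1},{"dx":0.0072,"dy":-0.0034,"dz":0,"wx":0,"wy":0,"wz":0,"grip":1}]'
python3 -m jog '[{"dx":0.0072,"dy":-0.0034,"dz":0,"wx":0,"wy":0,"wz":0,"grip":1},{"dx":0.0054,"dy":-0.0026,"dz":0,"wx":0,"wy":0,"wz":0,"grip":1},{"dx":0.0036,"dy":-0.0017,"dz":0,"wx":0,"wy":0,"wz":0,"grip":1},{"dx":0,"dy":0,"dz":0,"wx":0,"wy":0,"wz":0,"grip":1}]'
python3 -m jog '[{"dx":0.0036,"dy":-0.0017,"dz":0,"wx":0,"wy":0,"wz":0,"grip":1},{"dx":0,"dy":0,"dz":0,"wx":0,"wy":0,"wz":0,"grip":1}]'
python3 - <<'E'
from h import *
i=cv2.cvtColor(env.grab_frame("wrist"),cv2.COLOR_RGB2BGR);s=cv2.cvtColor(env.grab_frame("scene"),cv2.COLOR_RGB2BGR)
cv2.imwrite("pics/8w.png",i)
a=i[160:260,150:370];s=s[180:290,260:400]
cv2.imwrite("pics/8.png",np.vstack([cv2.resize(a,(616,280),interpolation=cv2.INTER_CUBIC),cv2.resize(s,(616,320),interpolation=cv2.INTER_CUBIC)]))
E
```

```text
time_s: 6.7
ee_pos: [608.2, -248.0, 39.1]
ee_rot: [-180.0, 0.0, 64.6]
force: [-2.2, -0.3, 0.8]
gripper_width: 0.4
time_s: 7.1
ee_pos: [624.5, -255.6, 39.0]
ee_rot: [180.0, -0.0, 64.6]
force: [-0.0, -0.6, -0.1]
gripper_width: 0.8
time_s: 7.3
ee_pos: [627.6, -257.1, 39.0]
ee_rot: [180.0, -0.0, 64.6]
force: [-1.7, 0.6, -0.6]
gripper_width: 0.6
```

View pics/8.png

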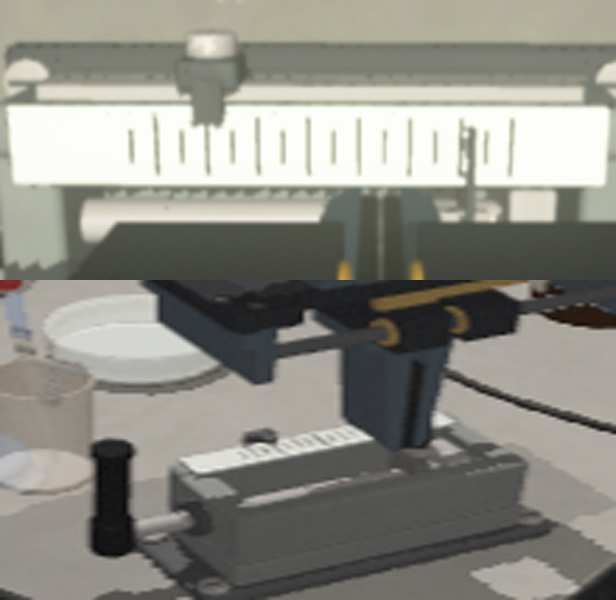

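The pointer now reads about 8 mm and the rider about 59.5 mm. I keep pushing until the stop shows in the force.

```bash
python3 -m jog '[{"dx":0.0036,"dy":-0.0017,"dz":0,"wx":0,"wy":0,"wz":0,"grip":1},{"dx":0.0027,"dy":-0.0013,"dz":0,"wx":0,"wy":0,"wz":0,"grip":1},{"dx":0,"dy":0,"dz":0,"wx":0,"wy":0,"wz":0,"grip":1}]'
python3 -m jog '[{"dx":0.0014,"dy":-0.0006,"dz":0,"wx":0,"wy":0,"wz":0,"grip":1},{"dx":0,"dy":0,"dz":0,"wx":0,"wy":0,"wz":0,"grip":1}]'
python3 - <<'E'
from h import *
i=cv2.cvtColor(env.grab_frame("wrist"),cv2.COLOR_RGB2BGR)
cv2.imwrite("pics/9w.png",i);cv2.imwrite("pics/9.png",cv2.resize(i[180:240,150:370],None,fx=3.6,fy=3.6,interpolation=cv2.INTER_CUBIC))
g=cv2.cvtColor(i,cv2.COLOR_BGR2GRAY)
for r in(207,210,213):print(r,g[r,290:350].tolist())
print(env.state()["force"])
E
```

```text
time_s: 7.7
ee_pos: [634.1, -260.2, 39.1]
ee_rot: [180.0, -0.0, 64.6]
force: [-1.0, 0.2, 0.3]
gripper_width: 0.5
time_s: 7.9
ee_pos: [634.9, -260.6, 39.1]
ee_rot: [-180.0, -0.0, 64.6]
force: [-1.6, 0.9, 0.3]
gripper_width: 0.5
207 [196, 216, 250, 253, 253, 253, 253, 253, 249, 195, 197, 249, 253, 253, 253, 253, 253, 249, 206, 211, 250, 253, 253, 251, 231, 204, 164, 131, 132, 194, 249, 253, 253, 253, 253, 253, 253, 253, 253, 253, 253, 253, 253, 253, 253, 253, 253, 253, 253, 253, 253, 253, 253, 253, 253, 253, 253, 253, 253, 253]
210 [193, 216, 251, 253, 253, 253, 253, 253, 249, 196, 216, 251, 253, 253, 253, 253, 253, 250, 197, 197, 250, 253, 253, 253, 247, 206, 157, 138, 137, 193, 250, 253, 253, 253, 253, 253, 253, 253, 253, 253, 253, 253, 253, 253, 253, 253, 253, 253, 253, 253, 253, 253, 253, 253, 253, 253, 253, 253, 253, 253]
213 [194, 215, 251, 253, 253, 253, 253, 253, 249, 193, 215, 251, 253, 253, 253, 253, 253, 249, 194, 215, 251, 253, 253, 253, 253, 250, 211, 146, 137, 193, 250, 253, 253, 253, 253, 253, 253, 253, 253, 253, 253, 253, 253, 253, 253, 253, 253, 253, 253, 253, 253, 253, 253, 253, 253, 253, 253, 253, 253, 253]
[-1.65713276  0.3782961   0.4612187 ]
```

```bash
python3 -m jog '[{"dx":0.0014,"dy":-0.0006,"dz":0,"wx":0,"wy":0,"wz":0,"grip":1},{"dx":0,"dy":0,"dz":0,"wx":0,"wy":0,"wz":0,"grip":1}]'
python3 -m jog '[{"dx":0.0009,"dy":-0.0004,"dz":0,"wx":0,"wy":0,"wz":0,"grip":1},{"dx":0,"dy":0,"dz":0,"wx":0,"wy":0,"wz":0,"grip":1},{"dx":0,"dy":0,"dz":0,"wx":0,"wy":0,"wz":0,"grip":1}]'
python3 - <<'E'
from h import *
i=cv2.cvtColor(env.grab_frame("wrist"),cv2.COLOR_RGB2BGR)
g=cv2.cvtColor(i,cv2.COLOR_BGR2GRAY)
for r in(203,210):print(r,g[r,290:330].tolist())
E
```

```text
time_s: 8.15
ee_pos: [635.0, -260.6, 39.0]
ee_rot: [-179.8, 0.0, 64.6]
force: [-4.8, 0.8, 2.4]
gripper_width: 0.6
time_s: 8.45
ee_pos: [635.1, -260.6, 39.0]
ee_rot: [-179.7, 0.0, 64.6]
force: [-5.7, 2.4, 2.7]
gripper_width: 0.7
203 [253, 253, 253, 253, 253, 253, 253, 252, 234, 188, 235, 252, 253, 253, 253, 253, 253, 253, 253, 253, 253, 253, 253, 253, 253, 253, 247, 190, 217, 251, 253, 253, 253, 253, 253, 253, 253, 253, 253, 253]
210 [195, 249, 253, 253, 253, 253, 253, 251, 219, 196, 249, 253, 253, 253, 253, 253, 252, 235, 188, 235, 252, 253, 253, 251, 228, 179, 143, 134, 158, 226, 251, 253, 253, 253, 253, 253, 253, 253, 253, 253]
```

The pointer is firmly at zero (≈6 N against the stop). Now I back off, lift, open and move over the handle.

```bash
python3 -m jog '[{"dx":-0.009,"dy":0.0043,"dz":0,"wx":0,"wy":0,"wz":0,"grip":1},{"dx":0,"dy":0,"dz":0.03,"wx":0,"wy":0,"wz":0,"grip":1},{"dx":0,"dy":0,"dz":0.03,"wx":0,"wy":0,"wz":0,"grip":1},{"dx":-0.033,"dy":0.0155,"dz":0,"wx":0,"wy":0,"wz":0,"grip":0.1},{"dx":-0.033,"dy":0.0155,"dz":0,"wx":0,"wy":0,"wz":0,"grip":0.1},{"dx":-0.036,"dy":0.0173,"dz":0,"wx":0,"wy":0,"wz":0,"grip":0.1},{"dx":0,"dy":0,"dz":0,"wx":0,"wy":0,"wz":0,"grip":0.1},{"dx":0,"dy":0,"dz":0,"wx":0,"wy":0,"wz":0,"grip":0.1},{"dx":0,"dy":0,"dz":0,"wx":0,"wy":0,"wz":0,"grip":0.1}]'
python3 - <<'E'
from h import *
i=cv2.cvtColor(env.grab_frame("wrist"),cv2.COLOR_RGB2BGR);s=cv2.cvtColor(env.grab_frame("scene"),cv2.COLOR_RGB2BGR)
cv2.imwrite("pics/10w.png",i);cv2.imwrite("pics/10s.png",s)
a=i[160:270,150:400];s=s[150:260,240:400]
cv2.imwrite("pics/10.png",np.vstack([cv2.resize(a,(660,290),interpolation=cv2.INTER_CUBIC),cv2.resize(s,(660,310),interpolation=cv2.INTER_CUBIC)]))
w=env.get_calibration("wrist");print(proj(w,[524,-208.2,102]),[ (proj(w,[524,-208.2,102])-[150,160])*2.64])
E
```

```text
time_s: 9.4
ee_pos: [528.2, -209.8, 99.9]
ee_rot: [179.8, -0.0, 64.6]
force: [-0.5, 0.1, -0.4]
gripper_width: 40.6
[278.91426743 237.34338498] [array([340.33366603, 204.18653636])]
```

View pics/10.png

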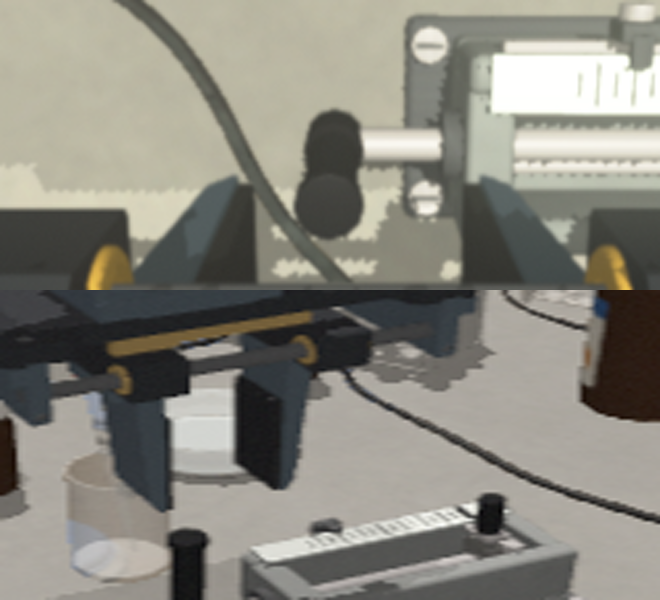

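The handle top shows at crop (329,205), so I need about 7 mm more towards −x. The gripper straddles it well. I shift, descend and close.

```bash
python3 -m jog '[{"dx":-0.0065,"dy":0.0027,"dz":-0.01,"wx":0,"wy":0,"wz":0,"grip":0.1},{"dx":0,"dy":0,"dz":-0.015,"wx":0,"wy":0,"wz":0,"grip":0.1},{"dx":0,"dy":0,"dz":-0.015,"wx":0,"wy":0,"wz":0,"grip":0.1},{"dx":0,"dy":0,"dz":-0.012,"wx":0,"wy":0,"wz":0,"grip":0.1},{"dx":0,"dy":0,"dz":-0.01,"wx":0,"wy":0,"wz":0,"grip":0.1},{"dx":0,"dy":0,"dz":0,"wx":0,"wy":0,"wz":0,"grip":0.1}]'
python3 -m jog '[{"dx":0,"dy":0,"dz":0,"wx":0,"wy":0,"wz":0,"grip":1},{"dx":0,"dy":0,"dz":0,"wx":0,"wy":0,"wz":0,"grip":1},{"dx":0,"dy":0,"dz":0,"wx":0,"wy":0,"wz":0,"grip":1},{"dx":0,"dy":0,"dz":0,"wx":0,"wy":0,"wz":0,"grip":1},{"dx":0,"dy":0,"dz":0,"wx":0,"wy":0,"wz":0,"grip":1}]' 30
```

```text
time_s: 10.1
ee_pos: [518.8, -205.9, 35.4]
ee_rot: [-179.8, 0.0, 64.6]
force: [-0.5, -0.4, 0.7]
gripper_width: 40.9
time_s: 10.6
ee_pos: [521.0, -206.8, 37.8]
ee_rot: [179.8, -0.0, 64.6]
force: [2.2, -2.3, 0.3]
gripper_width: 14.8
```

Gripped at 14.8 mm opening. I draw it out about 54 mm, then look.

```bash
python3 -m jog '[{"dx":-0.0049,"dy":0.0023,"dz":0,"wx":0,"wy":0,"wz":0,"grip":1},{"dx":-0.0049,"dy":0.0023,"dz":0,"wx":0,"wy":0,"wz":0,"grip":1},{"dx":-0.0049,"dy":0.0023,"dz":0,"wx":0,"wy":0,"wz":0,"grip":1},{"dx":-0.0049,"dy":0.0023,"dz":0,"wx":0,"wy":0,"wz":0,"grip":1},{"dx":-0.0049,"dy":0.0023,"dz":0,"wx":0,"wy":0,"wz":0,"grip":1},{"dx":-0.0049,"dy":0.0023,"dz":0,"wx":0,"wy":0,"wz":0,"grip":1},{"dx":-0.0049,"dy":0.0023,"dz":0,"wx":0,"wy":0,"wz":0,"grip":1},{"dx":-0.0049,"dy":0.0023,"dz":0,"wx":0,"wy":0,"wz":0,"grip":1},{"dx":-0.0049,"dy":0.0023,"dz":0,"wx":0,"wy":0,"wz":0,"grip":1},{"dx":-0.0049,"dy":0.0023,"dz":0,"wx":0,"wy":0,"wz":0,"grip":1}]' 40
python3 - <<'E'
from h import *
i=cv2.cvtColor(env.grab_frame("wrist"),cv2.COLOR_RGB2BGR);s=cv2.cvtColor(env.grab_frame("scene"),cv2.COLOR_RGB2BGR)
cv2.imwrite("pics/11w.png",i);cv2.imwrite("pics/11s.png",s)
a=i[150:250,360:560];s=s[200:300,250:410]
cv2.imwrite("pics/11.png",np.vstack([cv2.resize(a,(600,300),interpolation=cv2.INTER_CUBIC),cv2.resize(s,(480,300),interpolation=cv2.INTER_CUBIC,).copy() if 0 else cv2.copyMakeBorder(cv2.resize(s,(480,300),interpolation=cv2.INTER_CUBIC),0,0,0,120,0)]))
print(env.state()["ee_pos"],env.state()["force"],env.state()["gripper_width"])
E
```

```text
time_s: 11.6
ee_pos: [473.1, -183.9, 37.9]
ee_rot: [179.7, -0.1, 64.5]
force: [8.7, -1.5, -2.3]
gripper_width: 14.3
[ 472.28584446 -183.463677     37.83303347] [ 6.96383441 -1.05549602 -0.34062451] 14.72228987921186
```

View pics/11.png

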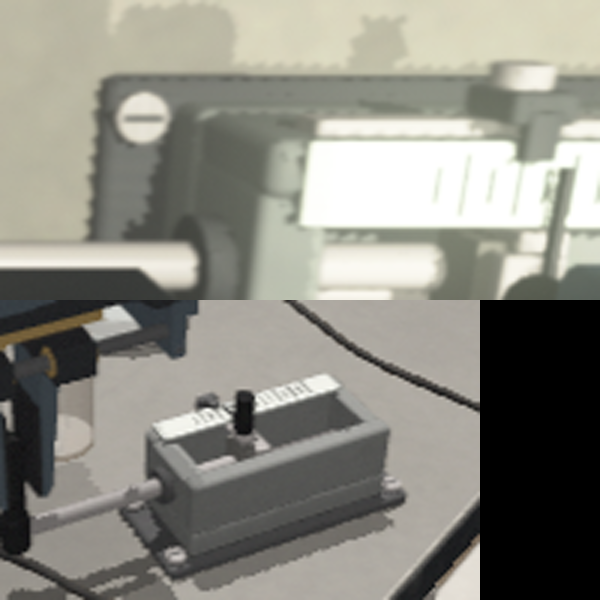

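Pointer at crop x≈563, rider at 540. Allowing for parallax, about 6 mm is left. I pull that and hold.

```bash
python3 -m jog '[{"dx":-0.0018,"dy":0.0009,"dz":0,"wx":0,"wy":0,"wz":0,"grip":1},{"dx":-0.0018,"dy":0.0009,"dz":0,"wx":0,"wy":0,"wz":0,"grip":1},{"dx":-0.0018,"dy":0.0008,"dz":0,"wx":0,"wy":0,"wz":0,"grip":1},{"dx":0,"dy":0,"dz":0,"wx":0,"wy":0,"wz":0,"grip":1},{"dx":0,"dy":0,"dz":0,"wx":0,"wy":0,"wz":0,"grip":1},{"dx":0,"dy":0,"dz":0,"wx":0,"wy":0,"wz":0,"grip":1}]'
python3 - <<'E'
from h import *
i=cv2.cvtColor(env.grab_frame("wrist"),cv2.COLOR_RGB2BGR);s=cv2.cvtColor(env.grab_frame("scene"),cv2.COLOR_RGB2BGR)
w=env.get_calibration("wrist");c=env.get_calibration("scene")
cv2.imwrite("pics/12w.png",i);cv2.imwrite("pics/12s.png",s)
g=cv2.cvtColor(i,cv2.COLOR_BGR2GRAY)
for r in(192,196,200,206,210,214,220,224): print(r,g[r,495:].tolist())
print(env.state()["ee_pos"],env.state()["force"],env.state()["gripper_width"])
E
```

```text
time_s: 12.3
ee_pos: [467.8, -181.3, 37.9]
ee_rot: [179.7, -0.1, 64.5]
force: [8.6, -1.4, -1.5]
gripper_width: 14.5
192 [247, 248, 247, 246, 246, 247, 248, 248, 248, 248, 247, 247, 247, 248, 248, 248, 248, 248, 247, 247, 247, 248, 248, 248, 248, 248, 247, 247, 247, 248, 247, 247, 242, 209, 183, 185, 197, 187, 182, 181, 182, 180, 175, 158, 150, 147, 144, 144, 145, 140, 123, 112, 109, 116, 136, 151, 152, 152, 152, 152, 150, 150, 149, 149, 153]
196 [194, 193, 194, 193, 194, 196, 196, 195, 193, 193, 193, 193, 195, 197, 195, 188, 188, 189, 191, 193, 194, 193, 181, 171, 172, 182, 186, 189, 189, 186, 179, 175, 179, 182, 184, 189, 193, 181, 171, 167, 165, 163, 161, 160, 159, 157, 151, 143, 137, 128, 113, 108, 114, 134, 149, 153, 153, 154, 153, 152, 150, 150, 148, 151, 161]
200 [255, 255, 255, 255, 255, 255, 255, 255, 255, 255, 255, 255, 255, 255, 255, 255, 255, 255, 255, 255, 255, 255, 255, 255, 255, 255, 255, 255, 255, 255, 255, 255, 254, 254, 255, 255, 255, 255, 255, 255, 255, 255, 255, 255, 255, 255, 255, 253, 206, 127, 108, 112, 128, 146, 154, 155, 155, 155, 154, 152, 150, 150, 181, 246,
[... 1056 characters left out ...]
255, 255, 255, 255, 255, 255, 255, 255, 255, 255, 255, 255, 255, 255, 255, 255, 255, 255, 226, 200, 252, 255, 255, 255, 255, 255, 255, 255, 255, 255, 255, 255, 255, 255, 236, 181, 133, 109, 109, 111, 124, 150, 173, 237, 255, 255, 255, 255, 255, 255, 255, 255, 255, 255]
224 [255, 255, 255, 255, 255, 255, 255, 255, 255, 255, 255, 255, 255, 255, 255, 255, 255, 255, 255, 255, 255, 255, 255, 255, 255, 255, 255, 255, 255, 255, 255, 255, 255, 255, 255, 255, 255, 255, 255, 255, 255, 255, 255, 255, 255, 254, 234, 183, 136, 112, 121, 145, 160, 215, 253, 255, 255, 255, 255, 255, 255, 255, 255, 255, 255]
[ 467.77126615 -181.28864034   37.84929586] [ 8.06452405 -1.63675814 -0.5284494 ] 14.412705240733084
```

Travel is 59.0 mm and the pointer sits at about the 60 mm line; the rider is at about 59.4. I guide it home slowly.

```bash
python3 -m jog '[{"dx":0.0049,"dy":-0.0023,"dz":0,"wx":0,"wy":0,"wz":0,"grip":1},{"dx":0.0049,"dy":-0.0023,"dz":0,"wx":0,"wy":0,"wz":0,"grip":1},{"dx":0.0049,"dy":-0.0023,"dz":0,"wx":0,"wy":0,"wz":0,"grip":1},{"dx":0.0049,"dy":-0.0023,"dz":0,"wx":0,"wy":0,"wz":0,"grip":1},{"dx":0.0049,"dy":-0.0023,"dz":0,"wx":0,"wy":0,"wz":0,"grip":1},{"dx":0.0049,"dy":-0.0023,"dz":0,"wx":0,"wy":0,"wz":0,"grip":1},{"dx":0.0049,"dy":-0.0023,"dz":0,"wx":0,"wy":0,"wz":0,"grip":1},{"dx":0.0049,"dy":-0.0023,"dz":0,"wx":0,"wy":0,"wz":0,"grip":1},{"dx":0.0049,"dy":-0.0023,"dz":0,"wx":0,"wy":0,"wz":0,"grip":1},{"dx":0.0036,"dy":-0.0017,"dz":0,"wx":0,"wy":0,"wz":0,"grip":1}]'
python3 -m jog '[{"dx":0.0018,"dy":-0.0009,"dz":0,"wx":0,"wy":0,"wz":0,"grip":1},{"dx":0.0018,"dy":-0.0009,"dz":0,"wx":0,"wy":0,"wz":0,"grip":1},{"dx":0.0018,"dy":-0.0009,"dz":0,"wx":0,"wy":0,"wz":0,"grip":1},{"dx":0,"dy":0,"dz":0,"wx":0,"wy":0,"wz":0,"grip":1},{"dx":0,"dy":0,"dz":0,"wx":0,"wy":0,"wz":0,"grip":1}]'
python3 -m jog '[{"dx":0.001,"dy":-0.0005,"dz":0,"wx":0,"wy":0,"wz":0,"grip":1},{"dx":0,"dy":0,"dz":0,"wx":0,"wy":0,"wz":0,"grip":1},{"dx":0,"dy":0,"dz":0,"wx":0,"wy":0,"wz":0,"grip":1}]'
```

```text
time_s: 13.4
ee_pos: [513.5, -203.2, 37.7]
ee_rot: [180.0, -0.0, 64.6]
force: [2.0, -0.8, 6.1]
gripper_width: 14.6
time_s: 13.9
ee_pos: [518.6, -205.7, 37.7]
ee_rot: [-180.0, -0.0, 64.6]
force: [2.3, 0.0, 5.8]
gripper_width: 14.6
time_s: 14.2
ee_pos: [519.4, -206.1, 37.7]
ee_rot: [-180.0, -0.0, 64.6]
force: [2.5, 0.0, 6.4]
gripper_width: 14.4
```

```bash
python3 -m jog '[{"dx":0.0014,"dy":-0.0006,"dz":0,"wx":0,"wy":0,"wz":0,"grip":1},{"dx":0,"dy":0,"dz":0,"wx":0,"wy":0,"wz":0,"grip":1},{"dx":0,"dy":0,"dz":0,"wx":0,"wy":0,"wz":0,"grip":1}]'
python3 -m jog '[{"dx":0.0014,"dy":-0.0006,"dz":0,"wx":0,"wy":0,"wz":0,"grip":1},{"dx":0,"dy":0,"dz":0,"wx":0,"wy":0,"wz":0,"grip":1},{"dx":0,"dy":0,"dz":0,"wx":0,"wy":0,"wz":0,"grip":1}]'
python3 -m jog '[{"dx":0.0014,"dy":-0.0006,"dz":0,"wx":0,"wy":0,"wz":0,"grip":1},{"dx":0,"dy":0,"dz":0,"wx":0,"wy":0,"wz":0,"grip":1},{"dx":0,"dy":0,"dz":0,"wx":0,"wy":0,"wz":0,"grip":1}]'
```

```text
time_s: 14.5
ee_pos: [520.8, -206.8, 37.7]
ee_rot: [-180.0, -0.0, 64.6]
force: [2.2, -0.2, 6.4]
gripper_width: 14.7
time_s: 14.8
ee_pos: [521.3, -207.0, 37.7]
ee_rot: [-179.9, -0.0, 64.6]
force: [0.6, 0.8, 7.9]
gripper_width: 14.4
time_s: 15.1
ee_pos: [521.2, -207.0, 37.7]
ee_rot: [-179.7, 0.0, 64.6]
force: [-2.6, 2.3, 12.4]
gripper_width: 14.3
```

The slide is at its stop (force reversed). I release, lift, and look from directly over the rider.

```bash
python3 -m jog '[{"dx":-0.0009,"dy":0.0004,"dz":0,"wx":0,"wy":0,"wz":0,"grip":0.1},{"dx":0,"dy":0,"dz":0,"wx":0,"wy":0,"wz":0,"grip":0.1},{"dx":0,"dy":0,"dz":0,"wx":0,"wy":0,"wz":0,"grip":0.1},{"dx":0,"dy":0,"dz":0,"wx":0,"wy":0,"wz":0,"grip":0.1},{"dx":0,"dy":0,"dz":0.02,"wx":0,"wy":0,"wz":0,"grip":0.1},{"dx":0,"dy":0,"dz":0.03,"wx":0,"wy":0,"wz":0,"grip":0.1},{"dx":0,"dy":0,"dz":0.03,"wx":0,"wy":0,"wz":0,"grip":0.1}]'
python3 -m jog '[{"dx":0.02,"dy":-0.009,"dz":0.01,"wx":0,"wy":0,"wz":0,"grip":0.1},{"dx":0.02,"dy":-0.009,"dz":0,"wx":0,"wy":0,"wz":0,"grip":0.1},{"dx":0.02,"dy":-0.009,"dz":0,"wx":0,"wy":0,"wz":0,"grip":0.1},{"dx":0.017,"dy":-0.009,"dz":0,"wx":0,"wy":0,"wz":0,"grip":0.1},{"dx":0,"dy":0,"dz":0,"wx":0,"wy":0,"wz":0,"grip":0.1},{"dx":0,"dy":0,"dz":0,"wx":0,"wy":0,"wz":0,"grip":0.1}]'
python3 - <<'E'
from h import *
i=cv2.cvtColor(env.grab_frame("wrist"),cv2.COLOR_RGB2BGR);s=cv2.cvtColor(env.grab_frame("scene"),cv2.COLOR_RGB2BGR)
cv2.imwrite("pics/13w.png",i);cv2.imwrite("pics/13s.png",s)
a=i[110:235,180:430]
cv2.imwrite("pics/13.png",np.vstack([cv2.resize(a,(700,350),interpolation=cv2.INTER_CUBIC),cv2.resize(s[190:280,200:452],(700,250),interpolation=cv2.INTER_CUBIC)]))
E
```

```text
time_s: 15.8
ee_pos: [522.0, -207.4, 117.2]
ee_rot: [-179.8, 0.0, 64.6]
force: [0.9, 0.3, 0.2]
gripper_width: 41.3
time_s: 16.4
ee_pos: [599.0, -243.4, 126.3]
ee_rot: [-179.9, 0.0, 64.6]
force: [-0.1, 0.6, 0.3]
gripper_width: 41.4
```

View pics/13.png

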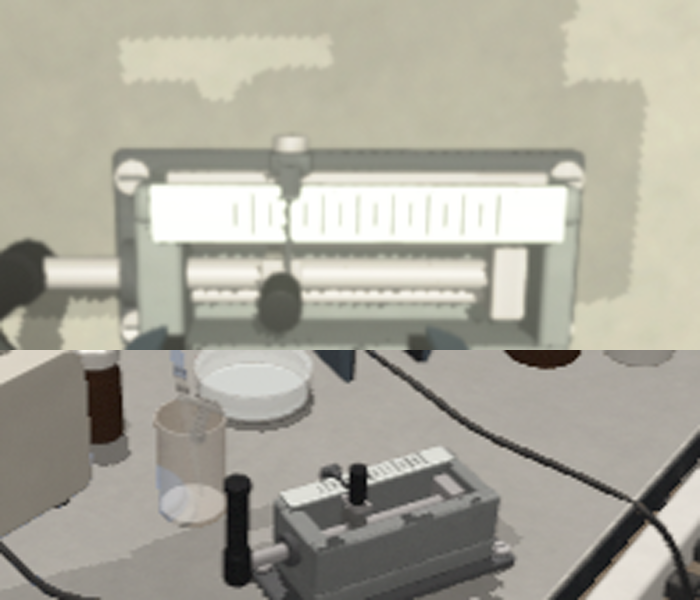

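The last view shows the pointer arm at crop x≈287 and the rider blade at ≈290, which is under 1 mm apart. The handle is home, and the dish and jar are undisturbed.

```bash
python3 -c "
from workcell import env
env.job_done(); print(env.state()['time_s'])"
```

```text
the job is handed in; nothing more can be done
the job is handed in; nothing more can be done
```

The pull gauge check is done and handed in at about 16.5 s of the 45 s; no verdict was reported.

1. **Zeroing:** I pushed the drag pointer back to its zero end, confirmed by about 6 N against the stop.
2. **Drawing out:** I gripped the slide, drew it out about 59.3 mm to the rider and held it there for over 0.3 s. The rider reads about 59.4 mm on the scale.
3. **Homing:** I guided the slide home at about 50 mm/s or less until the force reversed at the stop. Then I released it and lifted clear.

**Last checks:** The close view puts the pointer arm within about 1 mm of the rider blade's middle. The handle looks home, and the force reading is about 0. The petri dish and jar look untouched by eye; I did not measure their positions or the rider's.

**What disagreed:** The first push passed over the knob, because the fingertips appear about 30 mm higher than the reported TCP. I found this in the scene camera and corrected for it. During the pull, the oblique wrist view first suggested about 2 mm less travel than the arm's own position. The later lines on the scale and the overhead view agreed with the arm's position.

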